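# Screw the twin-outlet steam tee onto the hat steamer

## Robot

A 6-joint arm with a two-finger parallel gripper is mounted at the origin on a cart in front of the work surface, level with it; the furniture and walls round the work are solid. World frame = base frame: x ahead of the robot, y to its left, z up, the work surface at z = 0. Lengths are in m, angles in degrees, forces in N, time in s.
With the tool pointing down it reaches from about 0.4 to 0.825 m from the base axis. Payload 7 kg.
Tool frame: the origin (TCP) lies on the front face of the gripper's body, between the roots of the fingers; the fingertips stand 66 mm ahead of it and the grasp point (between the pads) lies 47 mm ahead of it (ctrl.grasp_offset is the z of the grasp point in the tool frame, in m); z points along the fingers, y is the direction in which the jaws open and shut (so a half turn about z gives the same grasp; the last joint's range is limited). The gripper opens to 88 mm and grips with 3 to 60 N. Pads are 19 mm wide; open, the fingers measure 130 mm over their backs; the gripper's body (78 mm by 193 mm) begins 47 mm behind the grasp point.
Start: joints at [-51.446, 20.546, 0.682, 0, -70.136, -16.507], TCP at [0.253, -0.626, 0.292] pointing down, gripper open.
Joint ranges: [-176.03, 176.03], [-82.01, 121.73], [-58.28, 71.71], [-173.87, 95.51], [-174.79, -0.11], [-173.66, 173.66]. Speed limits (degrees/s): [136.94, 136.94, 172.46, 180, 180, 180].

## Interface

Orientations are given as [roll, pitch, yaw] about the fixed x, y, z axes, in that order (R = Rz(yaw) Ry(pitch) Rx(roll)).
In Python, from plant import ctrl gives the robot as it stands.
- The arm moves only by the shell command python3 -m creep 'ROWS'. ROWS is JSON, a list of rows, each a list of 7 numbers: the turn, a rotation vector about the tool's x, y, z in rad, then the shift along the tool's x, y, z in m, then the opening, from 0 (shut) to 1 (fully open). In form: [[wx, wy, wz, dx, dy, dz, grip], ...]. A call has 1 to 12 rows; each row is the pose to reach, as a shift and turn from the pose commanded when the call began, along the tool's axes at that moment; what a row does not reach only later rows make up. A row lasts 1/12 s, in which the tool goes at most 41.7 mm and 7.16 degrees, less where a joint would pass 70% of its speed; a pose out of reach is approached as far as the arm can. A call with a gripper value outside its range is refused whole. The fingers move at their own pace and stop on an object; the grip force is fixed at half the most. Time passes only in rows, so rows that repeat a pose let the fingers close. It gives the time, the measured TCP pose, the force and the opening at its end, in the units of the state.
- ctrl.get_obs(): the state, without advancing time (a new reading comes with each control period).
- ctrl.snapshot(name): name is "scene" or "top" or "wrist"; returns the picture (480x640x3 uint8, blue, green, red); there is no depth.
- ctrl.camera_model(name): a dict with "K" (3x3 intrinsics, pixels), "rvec" (rotation vector, rad) and "tvec" (3), from world to camera coordinates, as OpenCV has them. Camera axes: x right, y down, z forward; pixel columns grow to the right and rows downward; lengths in m; the calibration is good to about 2 mm. A picture is of the moment at which its call begins: read the wrist's pose just before it. camera_model takes no time and is no camera call; for the wrist camera it gives the pose at the moment of the call.
- ctrl.close_job(): hands the job in, once; it reports no verdict.
The state is a dict: "clock": time; "joint_pos": joint angles; "qvel": joint speeds; "tau": joint torques, N m; "tool_pos": TCP position; "orientation": TCP orientation; "force": force on the tool from outside, world axes, zero at the start; "moment": the same for the moment, N m; "opening": finger opening in m.
Only numpy, scipy, OpenCV 4.12 (cv2) and the standard library are available. Lean on these libraries where they do the work, as an engineer would, in place of code of your own. Each camera call takes 0.05 s, during which the arm holds its last target.

## Task

Put the brass tee over the upright threaded pipe on the green steam block and screw it on clockwise until its foot presses the black seal ring down on its spring. Stop where its two outlets point along the two orange marks on the block, with the seal still pressed, and let go. Do not disturb the other things on the bench.

Things in the scene. Friction and masses are not known exactly. Their poses are not given: they have to be found in the camera images.
- tee: Brass steam tee, 110 mm high, about 280 g, standing. Origin: centre of its foot; z up its axis. Two like outlets point to +y and -y (140 mm over both ends, arms 22 mm thick, end rings 27 mm, axis 64 mm up). Foot sleeve 50 mm across, open below, 53 mm deep: two 4 mm pins inside, on the x axis, 6 mm up, 28 mm clear between their tips; above 24 mm the bore is 28.6 mm.
- tee_square (a point): Centre of the steel square on top of the tee, 92 mm above its foot: 30 x 30 mm, sides along the tee's x and y, from 75 to 110 mm above the foot. The place to grip and turn it, on either pair of sides, from above. The tee can turn and stay on the pipe while it is regrasped.
- steam_block: Green steam block, 110 x 130 x 50 mm, fixed. Origin: centre of its underside. A threaded pipe stands upright at its centre. Two orange strokes on the deck lie along the block's y axis, one on either side of the pipe: the tee's outlets shall point along them, either outlet to either stroke.
- seal_top (a point): Centre of the top of the black seal ring round the pipe when it is free, 72 mm above the block's underside (this point does not sink with it). Ring 49 mm across, on a spring: 4 N at first, 0.6 N more per mm, 13 mm travel. The tee's foot lands on it. If the outlets meet the marks before the foot is 1 mm below this point, go on another half turn.
- stub_top (a point): Centre of the pipe's top end, 110 mm above the block's underside. Pipe 26 mm thick, tip tapered over 5 mm. Right-hand thread, two starts half a turn apart at an unknown angle, 34 mm across, ridges 3 mm, from 25 mm below the top, 20 mm down per turn, 3 mm of play. Set on at any angle the tee rests on the thread; turned clockwise seen from above it goes down and in, and stays where it is left.
- jar_orange_lid: Bystander: clear jar with orange lid, 64 mm across, 72 mm high. Origin: centre of its underside.
- tack_hammer: Bystander: small wooden-handled hammer, 198 mm long, lying. Origin: centre of its underside.
- clip_clamp: Bystander: blue and white clip clamp, 83 mm long, 28 mm high, lying. Origin: centre of its underside.
- felt_brush: Bystander: wooden brush, 130 mm long, 36 mm high, lying. Origin: centre of its underside.
- rounding_jack: Bystander: wooden rounding jack, 150 mm long, 48 mm high, lying. Origin: centre of its underside.
- thread_spool: Bystander: cream thread spool, 33 mm across, 58 mm high, standing. Origin: centre of its underside.

How it is judged:
By the outcome, as a careful person would: the job done as asked, in the order asked, and still so for the second after the job is handed in, with the robot touching nothing.
It also fails if it takes over 72 s, if anything falls off the work surface, if the arm or the gripper's body presses on something with over 40 N, if the wrist force passes 120 N, or if a joint passes its speed limit or range.

## Working session

There is one attempt and no reset: what is moved stays moved. The work goes in short steps, Python scripts to look and compute and a shell command to move; the robot and the scene stay as the last step left them, time stands still between calls to the robot, and variables do not carry over. Pictures are saved under pics/ and viewed, and the job is handed in when it is done.

```bash
ls; mkdir -p pics
python3 - <<'E'
from plant import ctrl
import cv2
print(ctrl.get_obs(), ctrl.grasp_offset)
for n in ("scene","top","wrist"):
    m=ctrl.camera_model(n); print(n,m)
    cv2.imwrite(f"pics/{n}0.png",ctrl.snapshot(n))
E
```

```text
pics
{'clock': 0.0, 'joint_pos': array([-5.14466622e+01,  2.05916956e+01,  6.32255335e-01, -1.96818020e-02,
       -7.01357320e+01, -1.65076239e+01]), 'qvel': array([-0.00495623,  0.0174286 ,  0.00640116, -0.01124901, -0.00585646,
       -0.04286238]), 'tau': array([ 1.65613937e-04, -5.82705331e+01,  2.93054688e+01,  6.99694991e+00,
        6.84364364e-03, -2.40360650e-04]), 'tool_pos': array([ 0.25319849, -0.62528979,  0.2912095 ]), 'orientation': array([ 1.79903493e+02, -9.30570686e-03, -1.57960981e+02]), 'force': array([-0.29453132,  0.85614334,  1.05175943]), 'moment': array([-0.01325903,  0.04275906,  0.01566701]), 'opening': 0.08757714634387939} 0.0468
scene {'K': array([[515.26924056,   0.        , 327.88434583],
       [  0.        , 515.26924056, 237.0326299 ],
       [  0.        ,   0.        ,   1.        ]]), 'rvec': array([ 1.07745643, -2.36775367,  1.04472199]), 'tvec': array([0.41745882, 0.32076156, 0.75678839])}
top {'K': array([[484.7633724 ,   0.        , 321.12984305],
       [  0.        , 484.7633724 , 239.77254499],
       [  0.        ,   0.        ,   1.        ]]), 'rvec': array([ 2.1566896 , -2.11985878,  0.14548304]), 'tvec': array([0.07153539, 0.55011054, 1.01286863])}
wrist {'K': array([[373.21530117,   0.        , 323.29405767],
       [  0.        , 373.21530117, 240.44887111],
       [  0.        ,   0.        ,   1.        ]]), 'rvec': array([-1.65714586, -2.4584295 , -0.34985238]), 'tvec': array([ 0.67458963, -0.03394782,  0.3898441 ])}
```

View pics/scene0.png

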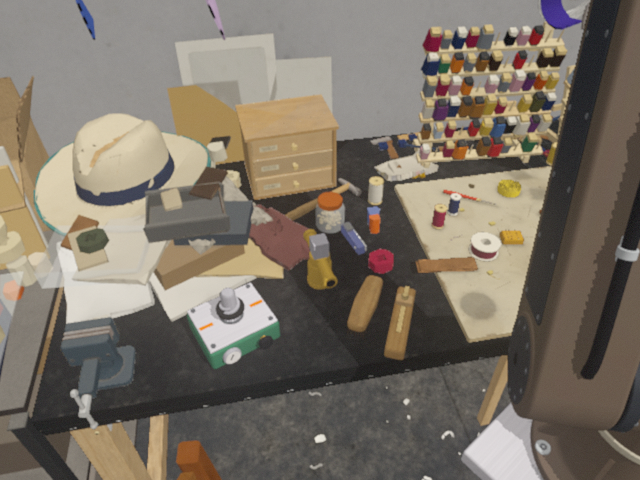

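View pics/top0.png

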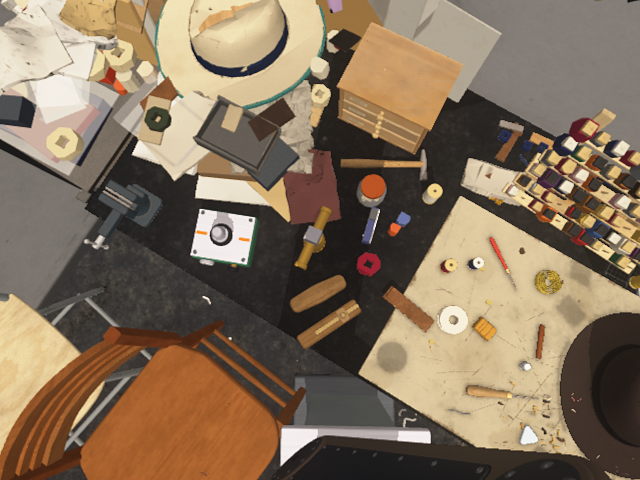

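View pics/wrist0.png

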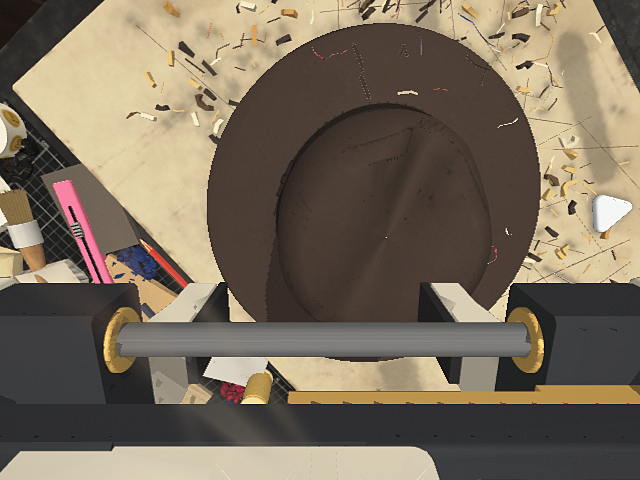

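The scene and top views show the tee at top (315,237) and the block's pipe at top (221,234). The hat is under the start pose. I'll zoom in on both.

```bash
cat > h.py <<'E'
import numpy as np, cv2
from plant import ctrl
def ray(name,uv,m=None):
    m=m or ctrl.camera_model(name)
    R=cv2.Rodrigues(m["rvec"])[0]; c=-R.T@m["tvec"]
    d=R.T@np.linalg.inv(m["K"])@np.array([uv[0],uv[1],1.]); return c,d
def onz(name,uv,z,m=None):
    c,d=ray(name,uv,m); return c+d*(z-c[2])/d[2]
def tri(a,uva,b,uvb):
    c1,d1=ray(a,uva);c2,d2=ray(b,uvb)
    A=np.stack([d1,-d2],1);s=np.linalg.lstsq(A,c2-c1,rcond=None)[0]
    p,q=c1+s[0]*d1,c2+s[1]*d2; return (p+q)/2,np.linalg.norm(p-q)
def proj(name,p,m=None):
    m=m or ctrl.camera_model(name)
    return cv2.projectPoints(np.array(p,float).reshape(-1,1,3),m["rvec"],m["tvec"],m["K"],None)[0].reshape(-1,2)
E
python3 - <<'E'
import cv2
t=cv2.imread("pics/top0.png");s=cv2.imread("pics/scene0.png")
cv2.imwrite("pics/tc.png",cv2.resize(t[190:290,180:340],None,fx=5,fy=5,interpolation=2))
cv2.imwrite("pics/sc.png",cv2.resize(s[220:370,180:350],None,fx=4,fy=4,interpolation=2))
E
```

```text
(no output)
```

View pics/tc.png

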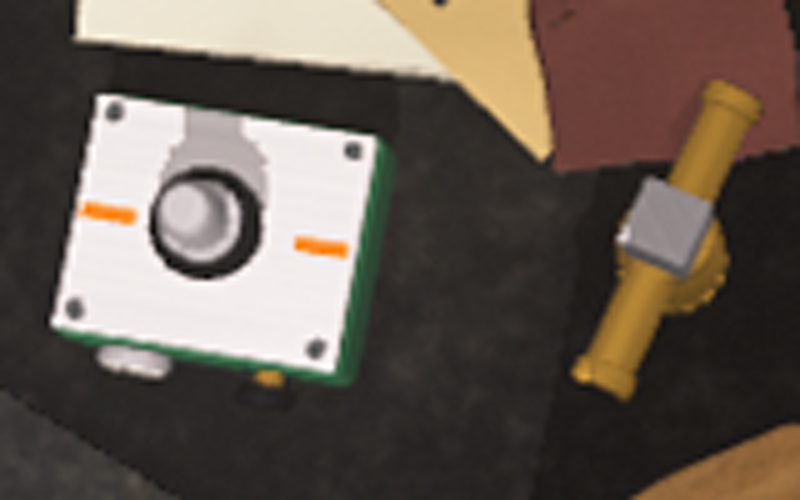

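View pics/sc.png

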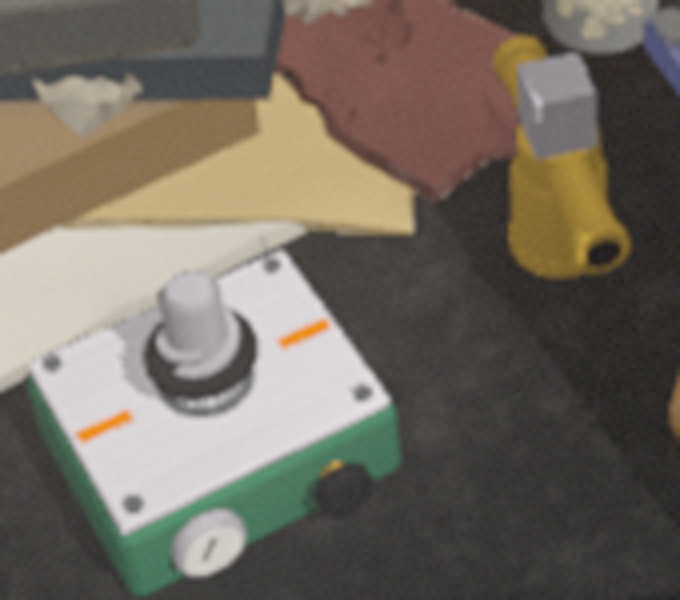

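Run:
```python
from h import *
f=lambda x,y:(x/5+180-.4,y/5+190-.4)
g=lambda x,y:(x/4+180-.4,y/4+220-.4)
c=[onz("top",f(*p),.05) for p in [(97,93),(388,138),(338,375),(52,326)]]
print("deck",[np.round(x,4) for x in c],[np.linalg.norm(c[i]-c[i-1]) for i in range(4)],"ctr",np.mean(c,0))
a=onz("top",f(107,213),.05);b=onz("top",f(321,246),.05);print("marks",a,b,(a+b)/2,np.degrees(np.arctan2(*(b-a)[1::-1])))
a=onz("scene",g(105,427),.05);b=onz("scene",g(304,333),.05);print("marks scene",a,b,(a+b)/2,np.degrees(np.arctan2(*(b-a)[1::-1])))
print("pipe top",onz("top",f(188,211),.11), onz("scene",g(189,285),.11), tri("top",f(188,211),"scene",g(189,285)))
a=onz("top",f(737,93),.064);b=onz("top",f(604,380),.064);print("tee arm",a,b,(a+b)/2,np.linalg.norm(a-b),np.degrees(np.arctan2(*(b-a)[1::-1])))
print("sq",onz("top",f(670,222),.11),onz("scene",g(555,72),.11))
o=ctrl.get_obs();m=ctrl.camera_model("wrist")
R=cv2.Rodrigues(m["rvec"])[0];from scipy.spatial.transform import Rotation as Ro
Rt=Ro.from_euler("xyz",o["orientation"],degrees=True).as_matrix()
print("cam in tool",Rt.T@(-R.T@m["tvec"]-o["tool_pos"]),"R",(R@Rt).round(3))
```

```text
deck [array([0.6129, 0.3489, 0.05  ]), array([0.5949, 0.2208, 0.05  ]), array([0.4911, 0.2384, 0.05  ]), array([0.5102, 0.3627, 0.05  ])] [np.float64(0.10361490479630134), np.float64(0.129333275467021), np.float64(0.10525444613766483), np.float64(0.1257033021928011)] ctr [0.55225084 0.29269897 0.05      ]
marks [0.55984296 0.34160715 0.05      ] [0.54689705 0.24804565 0.05      ] [0.55337   0.2948264 0.05     ] -97.87787635834405
marks scene [0.55909661 0.34018166 0.05      ] [0.54635106 0.24691558 0.05      ] [0.55272383 0.29354862 0.05      ] -97.78172399003073
pipe top [0.55151799 0.29250645 0.11      ] [0.55294336 0.29290163 0.11      ] (array([0.55181819, 0.29280903, 0.11070774]), np.float64(0.001203278929870231))
tee arm [0.61418993 0.06930995 0.064     ] [0.48955638 0.12345677 0.064     ] [0.55187316 0.09638336 0.064     ] 0.13588745180549333 156.51755273276024
sq [0.55016308 0.09557197 0.11      ] [0.55311688 0.09510427 0.11      ]
cam in tool [ 0.07588557 -0.00024552 -0.09177414] R [[ 0.     1.     0.   ]
 [-0.96   0.    -0.278]
 [-0.278 -0.     0.96 ]]
```

Block: pipe at about (0.552, 0.293), marks along yaw 82.2° (the two views agree to 1.5 mm and 0.1°). Tee: about (0.551, 0.096), arms along yaw 156.5°. Heights and sizes match the ones given. Next I'll work out the approach.

```bash
cat >> h.py <<'E'
from scipy.spatial.transform import Rotation as Ro
def rows(targets):
    "targets: (x,y,z,yaw) TCP world; print tool-frame rows from present measured pose"
    o=ctrl.get_obs(); R=Ro.from_euler("xyz",o["orientation"],degrees=True)
    for x,y,z,yaw in targets:
        d=R.inv().apply(np.array([x,y,z])-o["tool_pos"])
        w=(R.inv()*Ro.from_euler("xyz",[180,0,yaw],degrees=True)).as_rotvec()
        print("w",w.round(4),"d",d.round(4))
E
python3 - <<'E'
from h import *
rows([(.352,-.385,.29,-83),(.45,-.145,.29,-8),(.551,.096,.29,66.5)])
E
```

```text
w [ 1.1000e-03  7.0000e-04 -1.3083e+00] d [-0.1817  0.1858  0.0017]
w [ 6.0000e-04  1.6000e-03 -2.6173e+00] d [-0.3626  0.3714  0.0019]
w [ 5.0000e-04 -1.5000e-03  2.3656e+00] d [-0.5467  0.5569  0.0021]
```

```bash
python3 -m creep '[[0,0,-0.11,-0.02,0.02,0,0.55],[0,0,-0.22,-0.04,0.04,0,0.55],[0,0,-0.33,-0.06,0.06,0,0.55],[0,0,-0.44,-0.08,0.08,0,0.55],[0,0,-0.55,-0.1,0.1,0,0.55],[0,0,-0.66,-0.12,0.12,0,0.55],[0,0,-0.77,-0.14,0.14,0,0.55],[0,0,-0.88,-0.16,0.16,0,0.55],[0,0,-0.99,-0.18,0.18,0,0.55],[0,0,-1.1,-0.2,0.2,0,0.55],[0,0,-1.21,-0.22,0.22,0,0.55],[0,0,-1.32,-0.24,0.24,0,0.55]]'
python3 - <<'E'
from h import *
o=ctrl.get_obs();print(o["joint_pos"].round(1))
rows([(.50,-.01,.29,5),(.551,.096,.29,66.5)])
E
```

```text
clock: 1.15
tool_pos: [0.3859, -0.3117, 0.2921]
orientation: [180.0, 0.0, -82.0]
force: [1.2, -0.9, 0.3]
opening: 0.048
[-16.2   3.5 -21.3  -0.  -65.2  24.2]
w [-1.0000e-04  2.0000e-04 -1.5187e+00] d [-0.2829 -0.1549  0.0021]
w [-2.0000e-04  1.0000e-04 -2.5921e+00] d [-0.3808 -0.2202  0.0021]
```

```bash
python3 -m creep '[[0,0,-0.12,-0.024,-0.013,0,0.55],[0,0,-0.24,-0.048,-0.026,0,0.55],[0,0,-0.36,-0.072,-0.039,0,0.55],[0,0,-0.48,-0.096,-0.052,0,0.55],[0,0,-0.6,-0.12,-0.065,0,0.55],[0,0,-0.72,-0.144,-0.078,0,0.55],[0,0,-0.84,-0.168,-0.091,0,0.55],[0,0,-0.96,-0.192,-0.104,0,0.55],[0,0,-1.08,-0.216,-0.117,0,0.55],[0,0,-1.2,-0.24,-0.13,0,0.55],[0,0,-1.32,-0.264,-0.143,0,0.55],[0,0,-1.44,-0.288,-0.156,0,0.55]]'
python3 - <<'E'
from h import *
o=ctrl.get_obs();print(o["joint_pos"].round(1))
rows([(.551,.096,.26,66.5)])
cv2.imwrite("pics/w1.png",ctrl.snapshot("wrist"))
E
```

```text
clock: 2.15
tool_pos: [0.5019, -0.0055, 0.2921]
orientation: [-180.0, 0.0, 0.5]
force: [1.3, 0.0, 0.8]
opening: 0.0482
[ 21.8   4.1 -20.7  -0.  -65.2  68.7]
w [-1.0000e-04  0.0000e+00 -1.1514e+00] d [ 0.05   -0.101   0.0321]
```

View pics/w1.png

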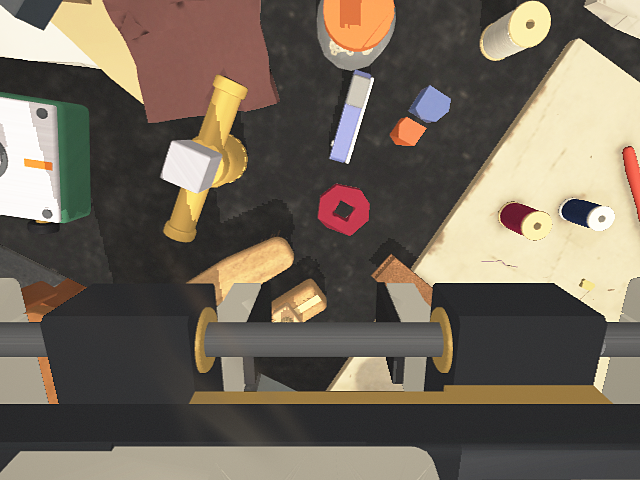

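The wrist view shows the tee, with its square near (192,166). I'll take the square's corners and the arm ends from it.

Run:
```python
import cv2
t=cv2.imread("pics/w1.png")
cv2.imwrite("pics/w1c.png",cv2.resize(t[70:250,140:270],None,fx=4.5,fy=3.3333,interpolation=2)[:600])
cv2.imwrite("pics/w1c.png",cv2.resize(t[130:200,150:230],None,fx=8,fy=8,interpolation=2))
```

```text
(no output)
```

View pics/w1c.png

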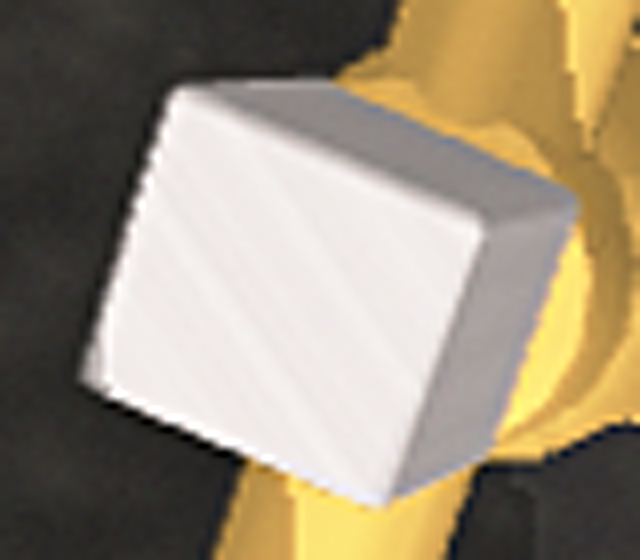

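Run:
```python
from h import *
f=lambda p:(p[0]/8+150-.44,p[1]/8+130-.44)
c=np.array([onz("wrist",f(p),.11) for p in [(172,85),(486,222),(388,503),(88,380)]])
print(c.round(4),c.mean(0),[np.linalg.norm(c[i]-c[i-1]).round(4) for i in range(4)])
print([np.degrees(np.arctan2(*(c[i]-c[j])[1::-1])).round(1) for i,j in [(0,1),(1,2),(3,2),(0,3)]])
a=onz("wrist",(229,84),.064);b=onz("wrist",(180,234),.064);print((a+b)/2,np.linalg.norm(a-b),np.degrees(np.arctan2(*(a-b)[1::-1])))
```

```text
[[0.5712 0.1063 0.11  ]
 [0.5598 0.0792 0.11  ]
 [0.5343 0.0899 0.11  ]
 [0.545  0.1163 0.11  ]] [0.55259683 0.09792186 0.11      ] [np.float64(0.028), np.float64(0.0294), np.float64(0.0276), np.float64(0.0286)]
[np.float64(67.3), np.float64(-22.6), np.float64(68.0), np.float64(-21.1)]
[0.55191397 0.0991156  0.064     ] 0.13417065450509322 -21.745560430894653
```

Tee at (0.552, 0.0975), arms at about 157.5°, which agrees with the first estimate within 2 mm. Now I'll move above it with the jaws across the arm-side faces.

```bash
python3 -c "
from h import *
rows([(.552,.0973,.22,67.3)])"
python3 -m creep '[[0,0,-0.12,0.005,-0.01,0.01,0.55],[0,0,-0.24,0.01,-0.02,0.02,0.55],[0,0,-0.36,0.015,-0.03,0.03,0.55],[0,0,-0.48,0.02,-0.04,0.04,0.55],[0,0,-0.6,0.025,-0.05,0.05,0.55],[0,0,-0.72,0.03,-0.06,0.06,0.55],[0,0,-0.84,0.035,-0.07,0.072,0.55],[0,0,-0.96,0.04,-0.08,0.072,0.55],[0,0,-1.08,0.045,-0.09,0.072,0.55],[0,0,-1.166,0.05,-0.1025,0.072,0.55],[0,0,-1.166,0.05,-0.1025,0.072,0.55],[0,0,-1.166,0.05,-0.1025,0.072,0.55]]'
python3 - <<'E'
from h import *
rows([(.552,.0973,.145,67.3)])
print(ctrl.get_obs()["joint_pos"].round(1))
cv2.imwrite("pics/w2.png",ctrl.snapshot("wrist"))
E
```

```text
w [ 1.0000e-04 -1.3000e-03 -1.1553e+00] d [ 0.05   -0.0988  0.0722]
clock: 3.2
tool_pos: [0.5514, 0.0961, 0.2198]
orientation: [-180.0, 0.0, 66.9]
force: [-0.6, -0.3, -0.2]
opening: 0.0479
w [-0.0006  0.0006 -0.0066] d [0.0014 0.0001 0.0748]
[ 29.9  13.2 -19.8  -0.  -57.1 127. ]
```

View pics/w2.png

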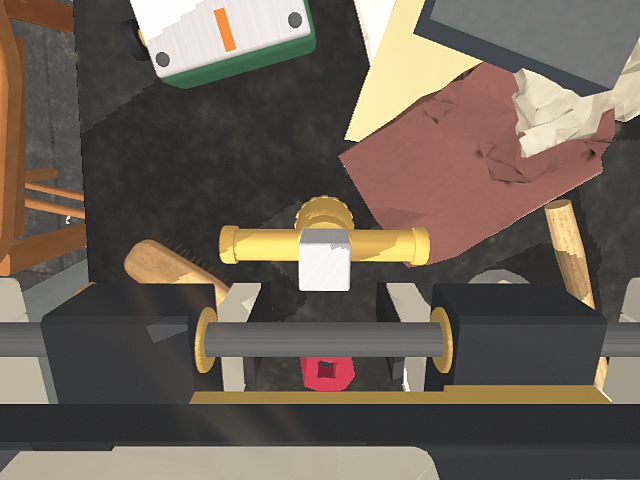

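Run:
```python
from h import *
import cv2
t=cv2.imread("pics/w2.png")
cv2.imwrite("pics/w2c.png",cv2.resize(t[220:300,285:365],None,fx=7,fy=7,interpolation=2))
for p in [(299,233),(350,233),(299,291),(350,291)]: print(onz("wrist",p,.11).round(4))
```

```text
[0.5463 0.1198 0.11  ]
[0.5725 0.1086 0.11  ]
[0.5319 0.0877 0.11  ]
[0.5593 0.076  0.11  ]
```

View pics/w2c.png

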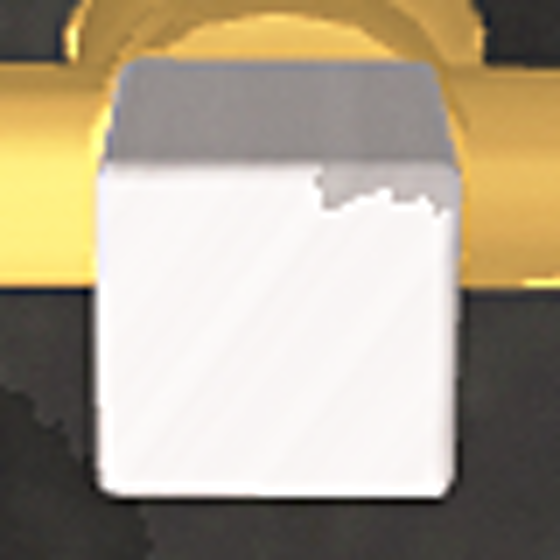

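Run:
```python
from h import *
c=np.array([onz("wrist",p,.11) for p in [(298.7,242.5),(350,242.5),(298.7,290.5),(349.6,290.5)]])
print(c.round(4),c.mean(0)); m=c.mean(0)
print([np.degrees(np.arctan2(*(c[i]-c[j])[1::-1])).round(1) for i,j in [(0,2),(1,3),(0,1),(2,3)]])
rows([(m[0],m[1],.145,66.9)])
```

```text
[[0.5439 0.1148 0.11  ]
 [0.5704 0.1034 0.11  ]
 [0.5319 0.0881 0.11  ]
 [0.5592 0.0764 0.11  ]] [0.55134735 0.0956578  0.11      ]
[np.float64(65.8), np.float64(67.6), np.float64(156.9), np.float64(156.9)]
w [-0.0006  0.0005 -0.0004] d [0.0001 0.0002 0.0749]
```

The square is centred under the gripper within 0.3 mm. I'll descend and grip.

```bash
python3 -m creep '[[0,0,0,0,0,0.03,0.55],[0,0,0,0,0,0.055,0.55],[0,0,0,0,0,0.07,0.55],[0,0,0,0,0,0.075,0.55],[0,0,0,0,0,0.075,0.55],[0,0,0,0,0,0.075,0.2],[0,0,0,0,0,0.075,0],[0,0,0,0,0,0.075,0],[0,0,0,0,0,0.075,0],[0,0,0,0,0,0.075,0],[0,0,0,0,0,0.075,0]]'
```

```text
clock: 4.17
tool_pos: [0.552, 0.096, 0.1463]
orientation: [179.9, -0.1, 67.0]
force: [-1.9, -0.2, 6.8]
opening: 0.0299
```

```bash
python3 -m creep '[[0,0,0,0,0,-0.01,0],[0,0,0,0,0,-0.03,0],[0,0,0,0,0,-0.055,0],[0,0,0,0,0,-0.08,0],[0,0,0,0,0,-0.105,0],[0,0,0,0,0,-0.13,0],[0,0,0,0,0,-0.14,0],[0,0,0,0,0,-0.14,0]]'
python3 - <<'E'
from h import *
print(ctrl.get_obs()["force"])
rows([(.552,.293,.288,120)])
E
```

```text
clock: 4.83
tool_pos: [0.5523, 0.0962, 0.2879]
orientation: [179.8, -0.2, 67.0]
force: [0.6, -1.0, -3.6]
opening: 0.0299
[ 0.57842079 -0.95337226 -3.57105744]
w [ 0.0046 -0.0019 -0.9251] d [ 0.1811 -0.0772  0.0004]
```

```bash
python3 -m creep '[[0,0,-0.08,0.01,-0.004,0,0],[0,0,-0.16,0.03,-0.012,0,0],[0,0,-0.24,0.05,-0.021,0,0],[0,0,-0.32,0.07,-0.03,0,0],[0,0,-0.4,0.09,-0.039,0,0],[0,0,-0.48,0.11,-0.047,0,0],[0,0,-0.56,0.13,-0.056,0,0],[0,0,-0.64,0.15,-0.064,0,0],[0,0,-0.72,0.165,-0.071,0,0],[0,0,-0.8,0.175,-0.075,0,0],[0,0,-0.87,0.181,-0.0772,0,0],[0,0,-0.87,0.181,-0.0772,0,0]]'
python3 -m creep '[[0,0,0,0,0,0,0],[0,0,0,0,0,0,0]]'
python3 - <<'E'
from h import *
print(ctrl.get_obs()["joint_pos"].round(1))
for n in ("top","scene"):
    im=ctrl.snapshot(n); cv2.imwrite(f"pics/{n}3.png",im)
t=cv2.imread("pics/top3.png");s=cv2.imread("pics/scene3.png")
cv2.imwrite("pics/tc3.png",cv2.resize(t[180:300,160:300],None,fx=5,fy=5,interpolation=2))
cv2.imwrite("pics/sc3.png",cv2.resize(s[180:370,150:320],None,fx=3,fy=3,interpolation=2))
E
```

```text
clock: 5.83
tool_pos: [0.5504, 0.2935, 0.2825]
orientation: [-179.8, 0.0, 117.1]
force: [0.5, -1.4, -3.6]
opening: 0.03
clock: 6.0
tool_pos: [0.5508, 0.292, 0.2839]
orientation: [-179.9, 0.0, 116.7]
force: [0.8, -0.6, -3.2]
opening: 0.0298
[ 45.8  16.1  -6.8  -0.  -67.2 160.9]
```

View pics/tc3.png

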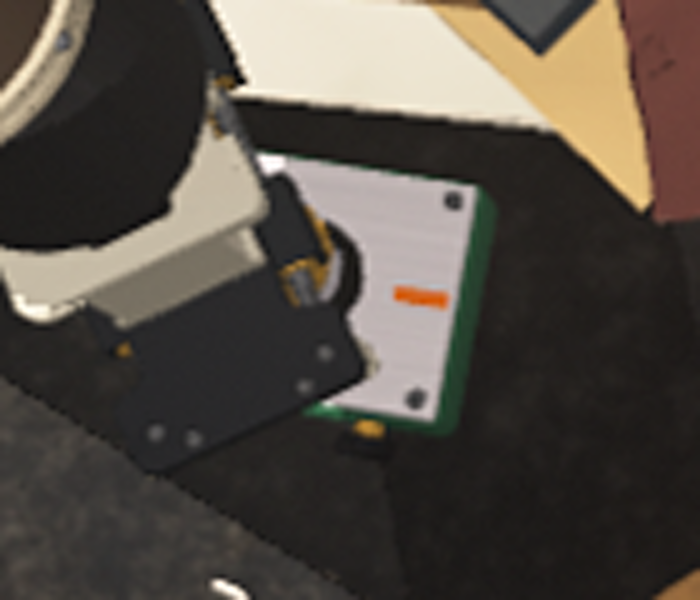

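View pics/sc3.png

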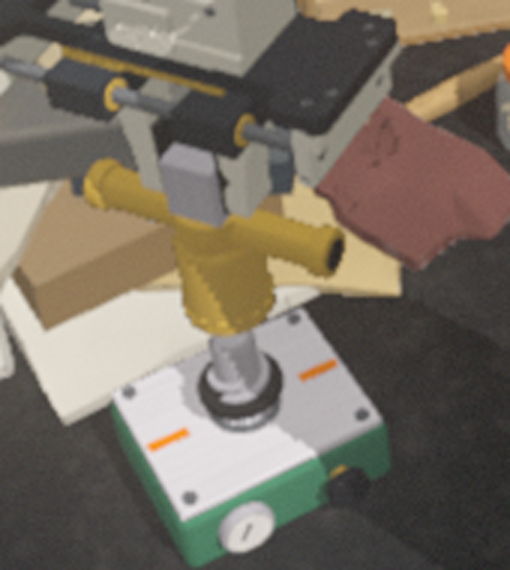

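The scene view shows the tee's foot above the pipe. The top view is blocked, so I'll check with the wrist camera.

Run:
```python
from h import *
o=ctrl.get_obs();print(o["tool_pos"],o["orientation"]);print(ctrl.camera_model("wrist")["tvec"])
cv2.imwrite("pics/w3.png",ctrl.snapshot("wrist"))
```

```text
[0.55105847 0.29192012 0.28465708] [-1.79951243e+02  7.81588543e-03  1.16715581e+02]
[-0.62255433 -0.02042099  0.38611766]
```

View pics/w3.png

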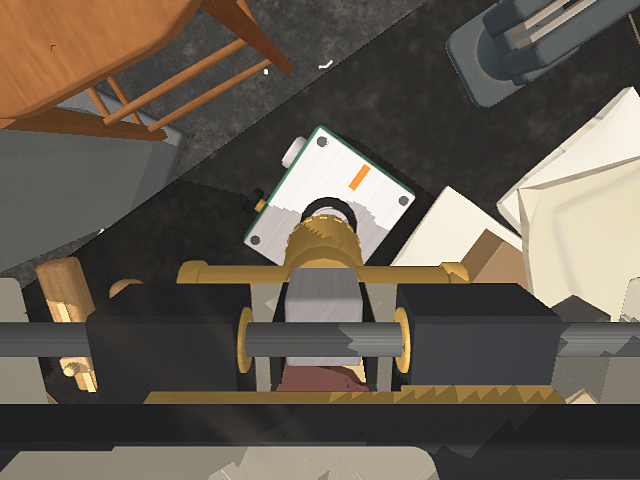

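Run:
```python
import cv2
w=cv2.imread("pics/w3.png");s=cv2.imread("pics/scene3.png")
cv2.imwrite("pics/w3c.png",cv2.resize(w[185:285,270:380],None,fx=6,fy=6,interpolation=2))
cv2.imwrite("pics/s3c.png",cv2.resize(s[240:330,190:260],None,fx=6.5,fy=6.5,interpolation=2))
```

```text
(no output)
```

View pics/w3c.png

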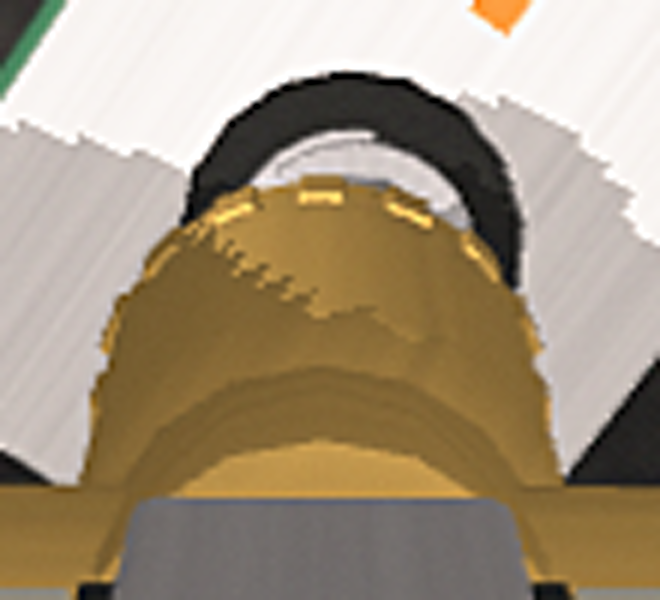

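View pics/s3c.png

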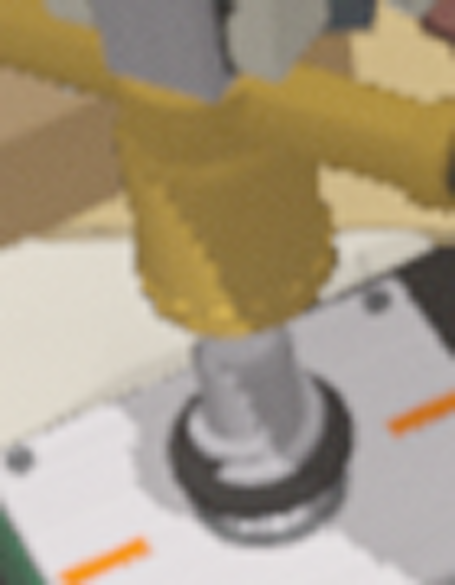

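Run:
```python
from h import *
o=ctrl.get_obs();x,y,z=o["tool_pos"];fz=z-.0468-.0975
R=Ro.from_euler("xyz",o["orientation"],degrees=True)
print("footz",fz)
foot=o["tool_pos"]+R.apply([0,0,z-fz])
print("wrist proj foot, ring(.552,.293,.072)",proj("wrist",[foot,[.552,.293,.072]]))
print("scene proj foot, pipetop, ring",proj("scene",[foot,[.552,.293,.11],[.552,.293,.072]]))
# pixel meas
s=lambda p:(p[0]/6.5+190-.42,p[1]/6.5+240-.42)
print("scene meas foot mid at left/right extremes",s((236,265)),"ring",s((262,440)))
a=ray("wrist",(329,222));
# lateral offset of the ring in tool y
m=onz("wrist",(270+354/6-.4,222),.072);print("ring pt",m,"tool-y off",R.inv().apply(m-o["tool_pos"]))
m=onz("wrist",(270+322/6-.4,250),fz);print("foot tool-y off",R.inv().apply(m-o["tool_pos"]))
```

```text
footz 0.14063537642902366
wrist proj foot, ring(.552,.293,.072) [[324.45988616 249.81913129]
 [325.71641452 224.48822467]]
scene proj foot, pipetop, ring [[225.43268393 278.45552772]
 [227.11222866 291.20316547]
 [230.10339489 306.16441447]]
scene meas foot mid at left/right extremes (225.88769230769233, 280.34923076923076) ring (229.88769230769233, 307.27230769230766)
ring pt [0.55319    0.29600007 0.072     ] tool-y off [0.00269516 0.00371509 0.21293395]
foot tool-y off [-1.25864570e-04 -7.91468190e-04  1.44300318e-01]
```

Run:
```python
from h import *
print("ring top",onz("top",(180+206/5-.4,190+223/5-.4),.068),"ring scene0",onz("scene",(180+201/4-.4,220+348/4-.4),.068))
for n,p in(("scene",[.552,.293,.1]),("wrist",[.552,.293,.072]),("top",[.552,.293,.1])):
    b=proj(n,[p])[0]
    print(n,(proj(n,[np.add(p,[.001,0,0])])[0]-b).round(2),(proj(n,[np.add(p,[0,.001,0])])[0]-b).round(2))
# pipe mask in first top picture: seal ring dark ellipse
t=cv2.imread("pics/top0.png")[190:290,180:260]
g=cv2.cvtColor(t,cv2.COLOR_BGR2GRAY)
m=((g<70)).astype(np.uint8)
n,l,st,ce=cv2.connectedComponentsWithStats(m)
for i in range(1,n):
    if st[i,4]>60: print(st[i],ce[i]+[180,190])
```

```text
ring top [0.55330986 0.29432483 0.068     ] ring scene0 [0.55465596 0.29239737 0.068     ]
scene [-0.33 -0.34] [-0.51  0.3 ]
wrist [1.06 0.52] [ 0.54 -1.04]
top [ 0.02 -0.48] [-0.48 -0.01]
[   0    0   80  100 4146] [214.9799807  248.98625181]
[ 30  34  22  22 133] [223.32330827 235.78947368]
```

The wrist view puts the pipe 3–4 mm along tool +y from the tee axis, and the scene view partly supports that. I'll shift, then look from a quarter turn away to get the other axis.

```bash
python3 -m creep '[[0,0,0.12,0,0.003,0,0],[0,0,0.24,0,0.0035,0,0],[0,0,0.36,0,0.0035,0,0],[0,0,0.48,0,0.0035,0,0],[0,0,0.6,0,0.0035,0,0],[0,0,0.72,0,0.0035,0,0],[0,0,0.84,0,0.0035,0,0],[0,0,0.96,0,0.0035,0,0],[0,0,1.08,0,0.0035,0,0],[0,0,1.2,0,0.0035,0,0],[0,0,1.32,0,0.0035,0,0],[0,0,1.44,0,0.0035,0,0]]'
python3 -m creep '[[0,0,0.12,0,0,0,0],[0,0,0.12,0,0,0,0],[0,0,0.12,0,0,0,0],[0,0,0.12,0,0,0,0],[0,0,0.12,0,0,0,0]]'
python3 - <<'E'
from h import *
o=ctrl.get_obs();print(o["tool_pos"],o["orientation"])
print("ring(.552,.293,.072)",proj("wrist",[[.552,.293,.072]]), "x,y jac", proj("wrist",[[.553,.293,.072]])-proj("wrist",[[.552,.293,.072]]))
w=ctrl.snapshot("wrist");s=ctrl.snapshot("scene")
cv2.imwrite("pics/w4.png",w);cv2.imwrite("pics/scene4.png",s)
cv2.imwrite("pics/w4c.png",cv2.resize(w[185:285,270:380],None,fx=6,fy=6,interpolation=2))
cv2.imwrite("pics/s4c.png",cv2.resize(s[240:330,190:260],None,fx=6.5,fy=6.5,interpolation=2))
E
```

```text
clock: 7.15
tool_pos: [0.5544, 0.2937, 0.2853]
orientation: [-180.0, -0.0, 33.9]
force: [-0.1, 0.2, -3.0]
opening: 0.03
clock: 7.57
tool_pos: [0.5543, 0.294, 0.2852]
orientation: [-180.0, -0.0, 27.6]
force: [-0.4, 0.0, -3.1]
opening: 0.0297
[0.55433431 0.29400785 0.28520645] [-1.79997906e+02 -1.46607859e-03  2.75926709e+01]
ring(.552,.293,.072) [[322.79454113 227.50276754]] x,y jac [[ 0.5502086  -1.02217785]]
```

View pics/w4c.png

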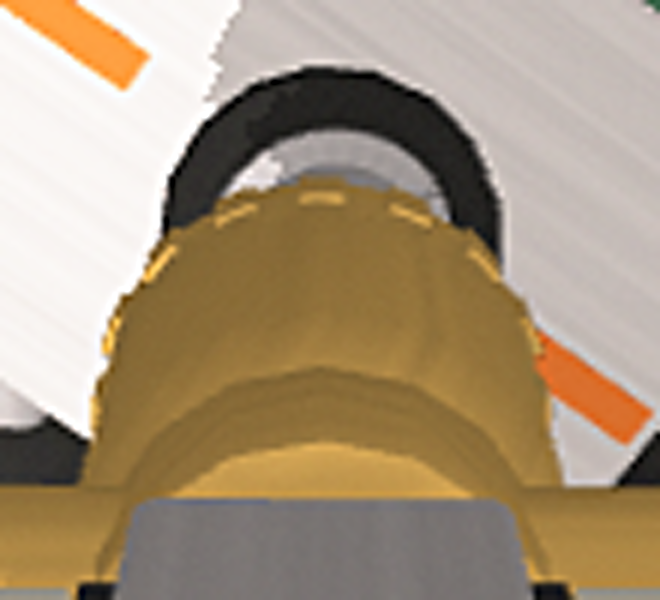

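View pics/s4c.png

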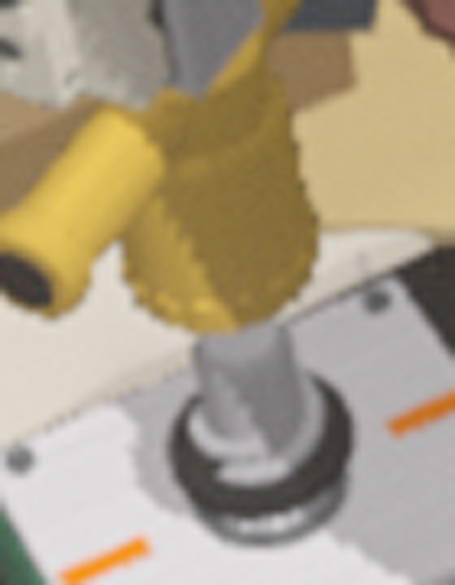

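The offset on the second axis is about 1.3 mm along tool +y, and the residual on the first is about 0.2 mm. I'll correct it and turn back to get the full clockwise stroke.

```bash
python3 -m creep '[[0,0,-0.12,0,0.0014,0,0],[0,0,-0.24,0,0.0014,0,0],[0,0,-0.36,0,0.0014,0,0],[0,0,-0.48,0,0.0014,0,0],[0,0,-0.6,0,0.0014,0,0],[0,0,-0.72,0,0.0014,0,0],[0,0,-0.84,0,0.0014,0,0],[0,0,-0.96,0,0.0014,0,0],[0,0,-1.08,0,0.0014,0,0],[0,0,-1.2,0,0.0014,0.005,0],[0,0,-1.32,0,0.0014,0.01,0],[0,0,-1.44,0,0.0014,0.015,0]]'
python3 -m creep '[[0,0,-0.12,0,0,0.003,0],[0,0,-0.12,0,0,0.006,0],[0,0,-0.12,0,0,0.006,0],[0,0,-0.12,0,0,0.006,0]]'
python3 - <<'E'
from h import *
o=ctrl.get_obs();print(o["tool_pos"],o["orientation"],o["force"],o["joint_pos"].round(1))
w=ctrl.snapshot("wrist");s=ctrl.snapshot("scene")
cv2.imwrite("pics/w5c.png",cv2.resize(w[185:285,270:380],None,fx=6,fy=6,interpolation=2))
cv2.imwrite("pics/s5c.png",cv2.resize(s[240:330,190:260],None,fx=6.5,fy=6.5,interpolation=2))
E
```

```text
clock: 8.67
tool_pos: [0.555, 0.293, 0.2701]
orientation: [180.0, -0.0, 110.4]
force: [-0.2, 0.7, -3.4]
opening: 0.0299
clock: 9.0
tool_pos: [0.555, 0.293, 0.2641]
orientation: [-180.0, 0.0, 116.6]
force: [0.2, 0.7, -2.5]
opening: 0.0298
[0.55499596 0.29295545 0.26414569] [-1.79994349e+02  4.84738037e-03  1.16634431e+02] [ 0.23806892  0.71852455 -2.46693951] [ 45.6  17.2  -7.9   0.  -64.9 161. ]
```

View pics/w5c.png

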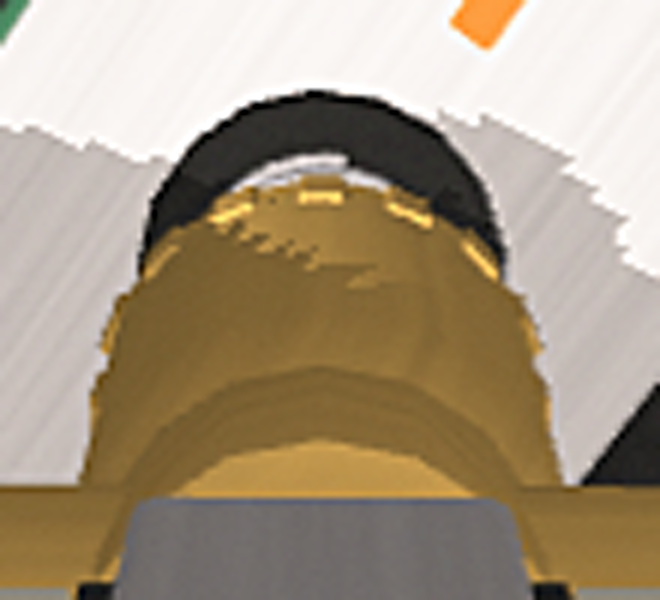

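View pics/s5c.png

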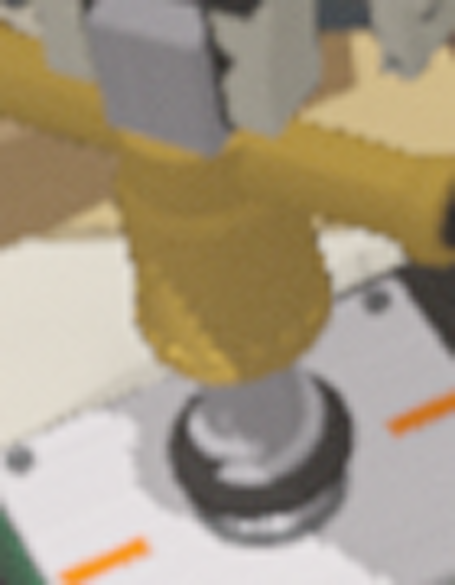

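Both views now show the foot centred on the ring. I'll lower it while watching the force.

```bash
python3 -m creep '[[0,0,0,0,0,0.006,0],[0,0,0,0,0,0.012,0],[0,0,0,0,0,0.018,0],[0,0,0,0,0,0.024,0],[0,0,0,0,0,0.024,0]]'
python3 -m creep '[[0,0,0,0,0,0.003,0],[0,0,0,0,0,0.006,0],[0,0,0,0,0,0.009,0],[0,0,0,0,0,0.009,0]]'
```

```text
clock: 9.52
tool_pos: [0.5543, 0.2924, 0.2382]
orientation: [-179.8, 0.0, 116.8]
force: [-0.0, -1.0, -3.0]
opening: 0.0297
clock: 9.85
tool_pos: [0.5547, 0.2928, 0.2305]
orientation: [-180.0, 0.0, 116.8]
force: [0.1, -0.5, -2.9]
opening: 0.0299
```

```bash
python3 -m creep '[[0,0,0,0,0,0.002,0],[0,0,0,0,0,0.004,0],[0,0,0,0,0,0.004,0]]'
python3 -m creep '[[0,0,0,0,0,0.002,0],[0,0,0,0,0,0.003,0],[0,0,0,0,0,0.003,0]]'
```

```text
clock: 10.1
tool_pos: [0.5548, 0.2929, 0.2268]
orientation: [-180.0, -0.0, 116.8]
force: [0.3, -0.7, -3.1]
opening: 0.0304
clock: 10.35
tool_pos: [0.5551, 0.293, 0.2246]
orientation: [180.0, 0.0, 116.9]
force: [-0.3, -0.3, 0.5]
opening: 0.0297
```

Contact at TCP z ≈ 0.2246 (foot ≈ 0.078–0.080, as the thread height implies). Now I'll screw clockwise, following the 20 mm/turn lead.

```bash
python3 -m creep '[[0,0,0.1,0,0,0.0003,0],[0,0,0.2,0,0,0.0006,0],[0,0,0.3,0,0,0.0009,0],[0,0,0.4,0,0,0.0012,0],[0,0,0.5,0,0,0.0016,0],[0,0,0.6,0,0,0.0019,0]]'
python3 -m creep '[[0,0,0.1,0,0,0.0003,0],[0,0,0.2,0,0,0.0006,0],[0,0,0.3,0,0,0.0009,0],[0,0,0.4,0,0,0.0012,0],[0,0,0.5,0,0,0.0016,0],[0,0,0.6,0,0,0.0019,0]]'
python3 - <<'E'
from h import *
o=ctrl.get_obs();print(o["moment"])
s=ctrl.snapshot("scene");cv2.imwrite("pics/s6c.png",cv2.resize(s[180:330,150:300],None,fx=4,fy=4,interpolation=2))
E
```

```text
clock: 10.85
tool_pos: [0.5554, 0.2931, 0.2227]
orientation: [179.9, -0.0, 82.2]
force: [0.4, 0.4, -1.0]
opening: 0.0297
clock: 11.35
tool_pos: [0.5553, 0.2931, 0.2208]
orientation: [180.0, -0.1, 47.8]
force: [0.1, -0.2, 1.1]
opening: 0.0296
[-0.30694761  0.00204732  0.0119081 ]
```

View pics/s6c.png

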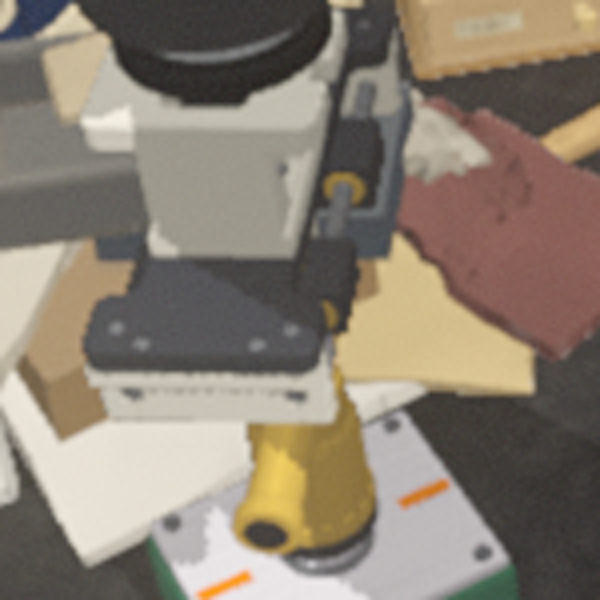

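Turning freely with low force, and the foot is close to the seal. Next I'll turn to the first mark alignment (yaw −7.8).

```bash
python3 -m creep '[[0,0,0.1,0,0,0.0003,0],[0,0,0.2,0,0,0.0006,0],[0,0,0.3,0,0,0.0009,0],[0,0,0.4,0,0,0.0012,0],[0,0,0.5,0,0,0.0016,0],[0,0,0.6,0,0,0.0019,0],[0,0,0.7,0,0,0.0022,0],[0,0,0.8,0,0,0.0025,0],[0,0,0.9,0,0,0.0028,0],[0,0,0.97,0,0,0.0031,0],[0,0,0.97,0,0,0.0031,0],[0,0,0.97,0,0,0.0031,0]]'
python3 - <<'E'
from h import *
o=ctrl.get_obs();print(o["moment"],o["tool_pos"])
s=ctrl.snapshot("scene");cv2.imwrite("pics/s7c.png",cv2.resize(s[255:355,180:290],None,fx=6,fy=6,interpolation=2))
w=ctrl.snapshot("wrist");cv2.imwrite("pics/w7.png",w)
E
```

```text
clock: 12.4
tool_pos: [0.5554, 0.2932, 0.2179]
orientation: [-180.0, -0.1, -7.3]
force: [1.2, 0.0, 1.6]
opening: 0.0296
[-0.11059404 -0.1429136  -0.03039174] [0.55539753 0.29318185 0.21791549]
```

View pics/s7c.png

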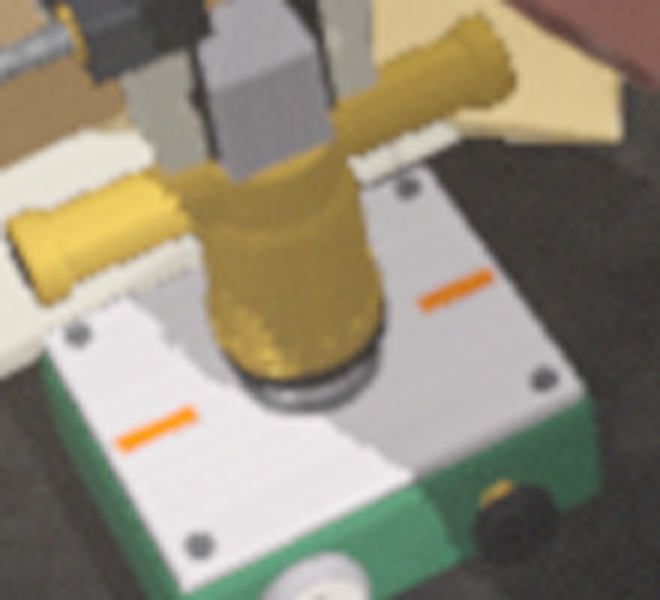

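View pics/w7.png

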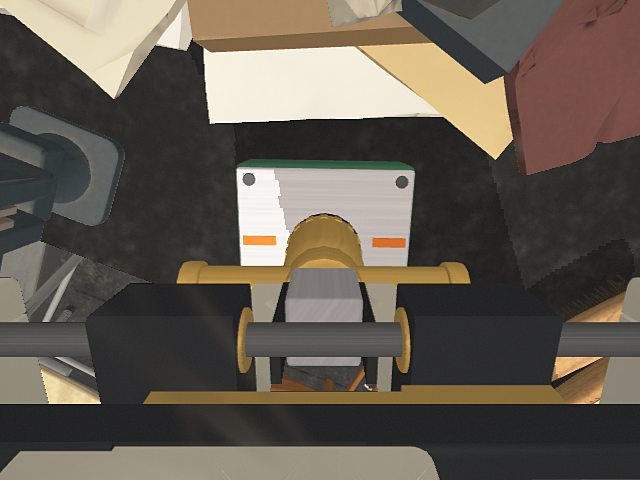

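Run:
```python
from h import *
w=cv2.imread("pics/w7.png");h=cv2.cvtColor(w,cv2.COLOR_BGR2HSV)
m=cv2.inRange(h,(5,160,120),(20,255,255));m[:, :235]=0;m[:,415:]=0;m[:230]=0;m[255:]=0
n,l,st,ce=cv2.connectedComponentsWithStats(m)
big=[i for i in range(1,n) if st[i,4]>100];print(st[big],ce[big])
P=[onz("wrist",ce[i],.05) for i in big];d=P[0]-P[1];print(P,np.linalg.norm(d),np.degrees(np.arctan2(d[1],d[0])))
for i in big:
    ys,xs=np.nonzero(l==i);q=np.array([onz("wrist",(x,y),.05) for x,y in zip(xs,ys)])
    vx=np.linalg.svd(q[:,:2]-q[:,:2].mean(0))[2][0];print(np.degrees(np.arctan2(vx[1],vx[0])))
a=(P[0]+P[1])/2;print("mid",a)
b=[(193,272),(456,272)]
```

```text
[[243 236  33   9 293]
 [373 238  32  10 299]] [[258.78156997 240.02047782]
 [388.76923077 242.24414716]]
[array([0.56119147, 0.33900768, 0.05      ]), array([0.54759287, 0.24581899, 0.05      ])] 0.09417565279217162 81.69768475036207
-97.28119985638986
-99.27438637065869
mid [0.55439217 0.29241334 0.05      ]
```

The marks measure 81.7–82.2° over three views. At this first alignment the foot is only at about the free seal height (not 1 mm below), so I'll go on another half turn.

```bash
python3 -m creep '[[0,0,0.1,0,0,0.0003,0],[0,0,0.2,0,0,0.0006,0],[0,0,0.3,0,0,0.0009,0],[0,0,0.4,0,0,0.0012,0],[0,0,0.5,0,0,0.0016,0],[0,0,0.6,0,0,0.0019,0],[0,0,0.7,0,0,0.0022,0],[0,0,0.8,0,0,0.0025,0],[0,0,0.9,0,0,0.0028,0],[0,0,1.0,0,0,0.0032,0],[0,0,1.05,0,0,0.0033,0]]'
python3 - <<'E'
from h import *
o=ctrl.get_obs();print(o["moment"],o["tool_pos"],o["joint_pos"].round(1))
E
```

```text
clock: 13.42
tool_pos: [0.5554, 0.2931, 0.2146]
orientation: [-179.9, -0.0, -67.8]
force: [0.9, -0.6, 3.7]
opening: 0.0295
[-0.20448417 -0.00089865  0.08346176] [0.55539444 0.29307619 0.21464206] [ 45.6  19.4 -11.6   0.  -58.9 -23.5]
```

```bash
python3 -m creep '[[0,0,0.1,0,0,0.0003,0],[0,0,0.2,0,0,0.0006,0],[0,0,0.3,0,0,0.0009,0],[0,0,0.4,0,0,0.0012,0],[0,0,0.5,0,0,0.0016,0],[0,0,0.6,0,0,0.0019,0],[0,0,0.7,0,0,0.0022,0],[0,0,0.8,0,0,0.0025,0],[0,0,0.9,0,0,0.0028,0],[0,0,1.0,0,0,0.0032,0],[0,0,1.05,0,0,0.0033,0],[0,0,1.05,0,0,0.0033,0]]'
python3 - <<'E'
from h import *
o=ctrl.get_obs();print(o["moment"],o["tool_pos"],o["orientation"])
s=ctrl.snapshot("scene");cv2.imwrite("pics/s8c.png",cv2.resize(s[205:355,150:290],None,fx=4,fy=4,interpolation=2))
E
```

```text
clock: 14.42
tool_pos: [0.5553, 0.2931, 0.2115]
orientation: [-180.0, 0.1, -127.8]
force: [0.2, 0.5, 5.2]
opening: 0.0298
[-0.10945137  0.08242322 -0.05568392] [0.55532546 0.29311849 0.21146582] [-1.79967844e+02  6.52921224e-02 -1.27811093e+02]
```

View pics/s8c.png

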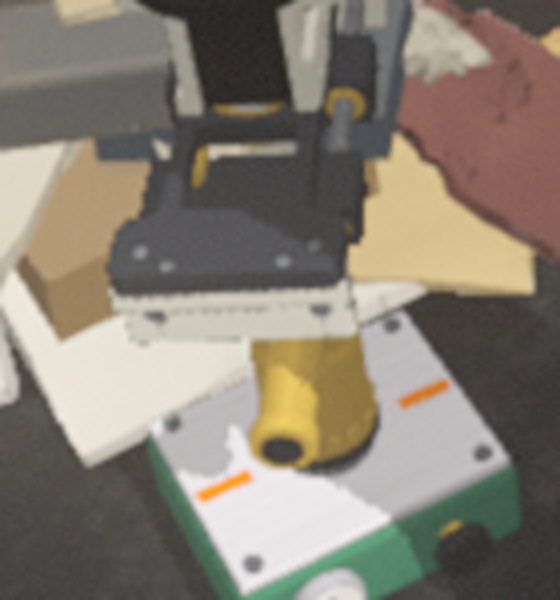

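The foot is going down with force rising. This is the last stretch.

```bash
python3 -m creep '[[0,0,0.1,0,0,0.0003,0],[0,0,0.2,0,0,0.0006,0],[0,0,0.3,0,0,0.0009,0],[0,0,0.4,0,0,0.0012,0],[0,0,0.5,0,0,0.0016,0],[0,0,0.6,0,0,0.0019,0],[0,0,0.7,0,0,0.0022,0],[0,0,0.8,0,0,0.0025,0],[0,0,0.9,0,0,0.0028,0],[0,0,1.0,0,0,0.0032,0],[0,0,1.05,0,0,0.0033,0],[0,0,1.05,0,0,0.0033,0]]'
python3 -m creep '[[0,0,0,0,0,0,0],[0,0,0,0,0,0,0]]'
python3 - <<'E'
from h import *
o=ctrl.get_obs();print(o["moment"],o["tool_pos"],o["orientation"])
s=ctrl.snapshot("scene");cv2.imwrite("pics/s9c.png",cv2.resize(s[205:355,150:290],None,fx=4,fy=4,interpolation=2))
E
```

```text
clock: 15.47
tool_pos: [0.5555, 0.2933, 0.2084]
orientation: [179.9, 0.1, 172.1]
force: [0.6, -1.3, 6.6]
opening: 0.0298
clock: 15.63
tool_pos: [0.5555, 0.2933, 0.2084]
orientation: [179.9, 0.1, 172.3]
force: [0.1, -0.2, 6.9]
opening: 0.0299
[-0.08146196  0.04831441 -0.07081426] [0.55550628 0.29328251 0.20839048] [1.79929523e+02 8.29875820e-02 1.72261423e+02]
```

View pics/s9c.png

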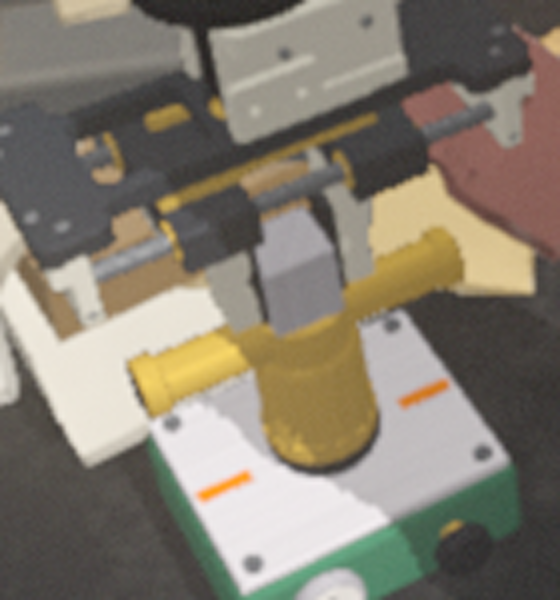

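Aligned (yaw 172.3, so arms at 82.3°). I'll release and retreat straight up.

```bash
python3 -m creep '[[0,0,0,0,0,0,0.2],[0,0,0,0,0,0,0.4],[0,0,0,0,0,0,0.5],[0,0,0,0,0,0,0.5],[0,0,0,0,0,0,0.5],[0,0,0,0,0,-0.01,0.5],[0,0,0,0,0,-0.03,0.5],[0,0,0,0,0,-0.06,0.5],[0,0,0,0,0,-0.09,0.5],[0,0,0,0,0,-0.12,0.5],[0,0,0,0,0,-0.12,0.5]]'
python3 -c "
from h import *
rows([(.50,.02,.33,172)])"
```

```text
clock: 16.6
tool_pos: [0.5569, 0.2938, 0.3352]
orientation: [179.6, 0.5, 172.1]
force: [0.8, 0.7, 0.9]
opening: 0.0436
w [0.0066 0.0079 0.0016] d [ 0.0188 -0.2791  0.0033]
```

```bash
python3 -m creep '[[0,0,0,0.002,-0.02,0,0.5],[0,0,0,0.004,-0.05,0,0.5],[0,0,0,0.006,-0.085,0,0.5],[0,0,0,0.008,-0.12,0,0.5],[0,0,0,0.01,-0.155,0,0.5],[0,0,0,0.013,-0.19,0,0.5],[0,0,0,0.015,-0.22,0,0.5],[0,0,0,0.017,-0.25,0,0.5],[0,0,0,0.019,-0.27,0,0.5],[0,0,0,0.019,-0.28,0,0.5],[0,0,0,0.019,-0.28,0,0.5]]'
python3 - <<'E'
from h import *
for n in("scene","top"): cv2.imwrite(f"pics/{n}10.png",ctrl.snapshot(n))
s=cv2.imread("pics/scene10.png");t=cv2.imread("pics/top10.png")
cv2.imwrite("pics/s10c.png",cv2.resize(s[245:365,160:300],None,fx=5,fy=5,interpolation=2))
cv2.imwrite("pics/t10c.png",cv2.resize(t[180:300,160:300],None,fx=5,fy=5,interpolation=2))
E
```

```text
clock: 17.52
tool_pos: [0.4969, 0.0167, 0.3281]
orientation: [180.0, 0.0, 171.9]
force: [-0.2, 0.5, -0.0]
opening: 0.0436
```

View pics/s10c.png

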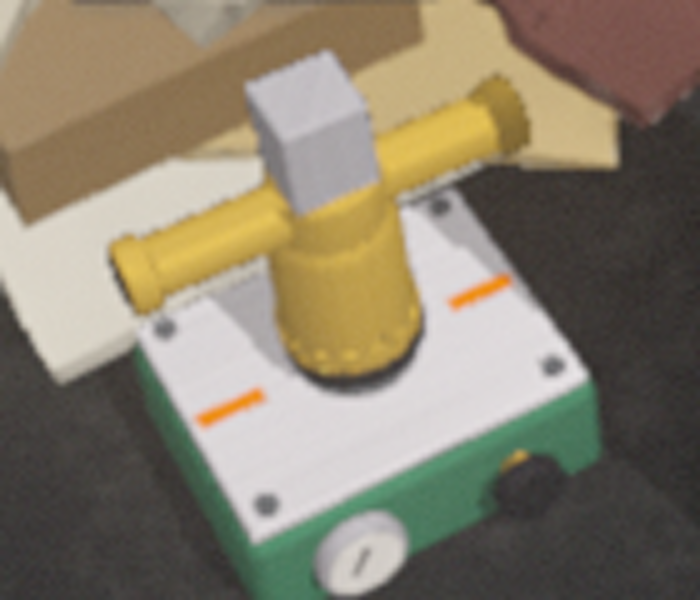

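View pics/t10c.png

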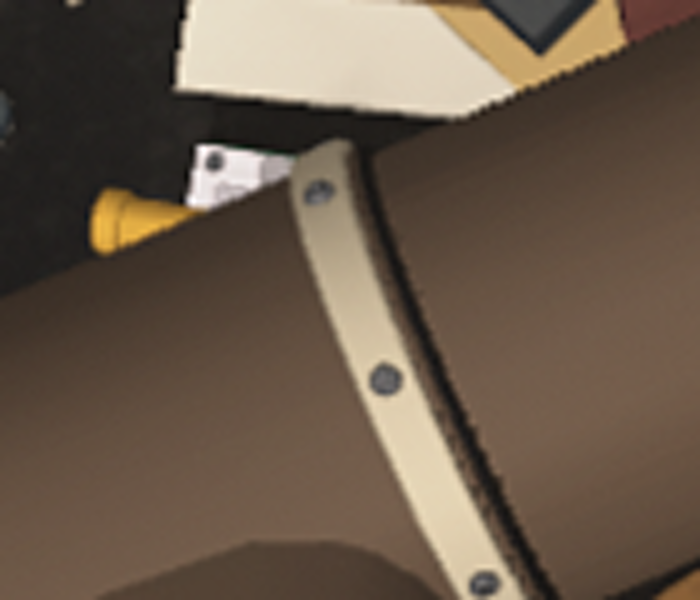

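View pics/top10.png

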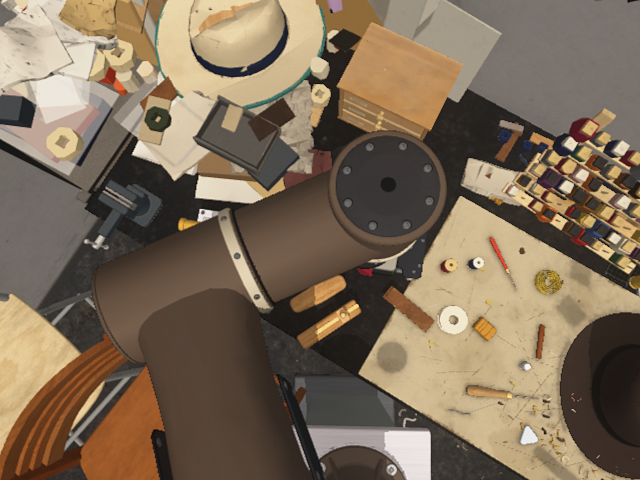

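Scene view: the tee is upright, with its foot low on the pressed ring and its arms parallel to the strokes. I'll check the yaw and height numerically.

Run:
```python
from h import *
g=lambda x,y:(x/5+160-.4,y/5+245-.4)
for z in(.120,.126,.132):
    a=onz("scene",g(137,273),z);b=onz("scene",g(503,113),z);d=a-b
    print(z,"arm",(a+b)/2,np.linalg.norm(d),np.degrees(np.arctan2(d[1],d[0])))
q=[(247,90),(323,51),(368,106),(291,140)]
for z in (.168,.172,.176,.182):
    c=np.array([onz("scene",g(*p),z) for p in q]);d=c[0]-c[1];e=c[3]-c[2]
    print(z,c.mean(0).round(4),[np.linalg.norm(c[i]-c[i-1]).round(4) for i in range(4)],[np.degrees(np.arctan2(v[1],v[0])).round(1) for v in(d,e)])
a=onz("scene",g(231,408),.05);b=onz("scene",g(480,293),.05);d=a-b;print("marks",(a+b)/2,np.degrees(np.arctan2(d[1],d[0])))
```

```text
0.12 arm [0.56199432 0.28961551 0.12      ] 0.1310850359310424 81.85693442835128
0.126 arm [0.55675388 0.29200249 0.126     ] 0.1298317841129843 81.85693442835122
0.132 arm [0.55151344 0.29438947 0.132     ] 0.1285785322949261 81.85693442835127
0.168 [0.5582 0.2911 0.168 ] [np.float64(0.028), np.float64(0.0278), np.float64(0.0306), np.float64(0.0264)] [np.float64(88.4), np.float64(82.9)]
0.172 [0.5545 0.2928 0.172 ] [np.float64(0.0278), np.float64(0.0276), np.float64(0.0304), np.float64(0.0262)] [np.float64(88.4), np.float64(82.9)]
0.176 [0.5507 0.2946 0.176 ] [np.float64(0.0276), np.float64(0.0274), np.float64(0.0302), np.float64(0.0261)] [np.float64(88.4), np.float64(82.9)]
0.182 [0.5451 0.2971 0.182 ] [np.float64(0.0273), np.float64(0.0271), np.float64(0.0298), np.float64(0.0258)] [np.float64(88.4), np.float64(82.9)]
marks [0.55255868 0.29372979 0.05      ] 81.57061811023542
```

View pics/scene10.png

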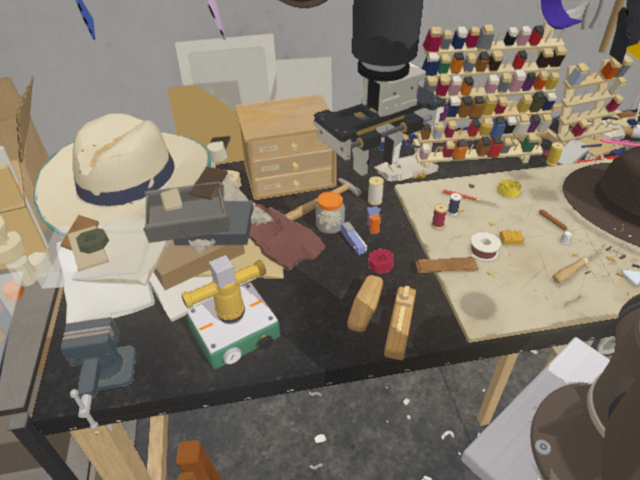

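The jar (330,213), hammer, clamp (353,238), brush, jack and spool are where they were in the first picture, and the arm is clear of everything. Handing in.

```bash
python3 -c "
from plant import ctrl
print(ctrl.close_job())"
```

```text
the job is handed in; nothing more can be done
None
```

The brass tee is screwed onto the pipe with its foot pressing the seal, its outlets lie along the orange marks, and the gripper has let go. The job was handed in at about 17.6 s of the 72 s; the hand-in reports no verdict.

I gripped the tee by its square and set it on the pipe, correcting about 4 mm first because the wrist camera put the pipe off my first estimate. I then turned it clockwise about 305° in one grip. At the first alignment with the marks the foot was only at about the free seal height, so I went on another half turn, let go and backed off.

**Last checks**
- **Alignment:** in the scene picture the outlets lie at about 81.9° and the marks at 81.6°. Three earlier mark measurements gave 81.7–82.2°.
- **Seal:** the foot is about 10 mm below the free seal height by the picture. The gripper reading taken before letting go gives about the same. The upward force rose as the tee went down, as expected from the spring.
- **Bystanders:** they look unmoved in the final scene picture.

**Checks that failed or disagreed**
- One edge of the square read 88° in the scene picture and the opposite edge 83°. I put this down to blurred corners and relied on the outlet line and the gripper's own angle (82.3°).
- The top camera was blocked by the arm at the end, so the final check comes from the scene camera only.

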